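# Open the stamping jig and hold the lot stamp ready over the label

### The job

Open the stamping jig: slide its cover plate by the upright grip all the way to the end stop, so that the label is bare. Then pick up the wooden lot stamp, carry it over the row of things standing between (mug, timer, tile bundle) without disturbing them, and bring it level into the jig over the outlined field of the label: centred, squared up with the outline (either way round), its underside about a centimetre above the label. Nothing is printed yet: the stamp must never touch the jig or label, and the program finishes with the gripper still holding it there, hovering and still.

Things in the scene. Friction and masses are not known exactly. Their poses are not given: they have to be found in the camera images.
- stamp_center (a point): Centre (half-way up) of the loose wooden lot stamp (60 g), 73 mm tall, standing upright on its foot; 36.5 mm above its underside. Block 26 mm (x) by 52 mm (y), 20 mm high; over it a round neck, 16 mm thick, then from 43 to 73 mm above the underside a round handle knob of 24 mm diameter, to be grasped. Axes: x across the short side, y along the long side, z up.
- label_field (a point): Centre of the stamp field on the upper face of the paper label in the jig, 14 mm above the table. A thin dark outline, 38 mm (x) by 64 mm (y), marks the field. Axes are the jig's: x across the jig, y along the jig and the way the cover slides open, z up.
- cover_grip (a point): Middle of the upright black grip on the jig's steel cover plate (64 by 84 mm, top 22.5 mm above the table). The grip is 12 mm thick along the slide direction (y), 40 mm wide across it (x); its top is 58.5 mm, this point 46.5 mm above the table. Axes as the jig's. The cover slides stiffly (about 1.5 N) towards the jig's +y and stays where it is left.
- cover (a joint): How far the cover is slid open, m: 0 = it covers the whole label, 0.085 = against its end stop, label bare (the grip then 115 mm from the label centre along the jig's +y).
- label_jig: The fixed stamping jig with its label and cover: plywood base 120 mm (x) by 210 mm (y) by 12 mm; origin under its middle, 50 mm along +y from the label centre, axes as for the label field. Two metal guide rails run along y, tops 28.5 mm above the table, 58 mm clear between their lips (29 mm either side of the label centre). A metal end stop crosses the +y end.
- stamp: The whole lot stamp; origin at the centre of its underside, axes as above.
- mug_center (a point): Centre (half-way up) of a loose mug, 92 mm tall and 78 mm across, its handle 34 mm further out; a bystander in the row.
- timer_center (a point): Centre of a loose white wind-up timer, 54 by 60 mm and 66 mm tall; a bystander in the row.
- bundle_center (a point): Centre of a loose banded bundle of tiles standing on its narrow end, 49 by 34 mm and 72 mm tall; a bystander in the row.
Not all that is in view belongs to the job. What is shaped like the stamp but red or turquoise is not meant.

How it is judged:
By the outcome, as a careful person would: the job done as asked, in the order asked, and still so for the second after the job is handed in, while the arm keeps its last pose, push and grip.
It also fails if it takes over 64 s, if anything falls off the work surface, if the arm or the gripper's body presses on something with over 40 N, if the wrist force passes 120 N, or if a joint passes its speed limit or range.

### The arm

A 6-joint arm with a two-finger parallel gripper is mounted at the origin on a cart in front of the work surface, level with it; the furniture and walls round the work are solid. World frame = base frame: x ahead of the robot, y to its left, z up, the work surface at z = 0. Lengths are in m, angles in rad, forces in N, time in s.
With the tool pointing down it reaches from about 0.325 to 1 m from the base axis. Payload 5.1 kg.
Tool frame: the origin (TCP) lies midway between the tips of the shut fingers; the grasp point (between the pads) lies 19 mm behind it; z points along the fingers, y is the line along which they close (so a half turn about z gives the same grasp; the last joint's range is limited). The gripper opens to 85 mm and grips with 20 to 120 N. Pads are 22 mm wide; open, the fingers measure 114 mm over their backs; the gripper's body (76 mm by 85 mm) begins 54 mm behind the grasp point. The pads swing forward as they close: fully open they stand 13 mm farther back than shut.
Start: joints at [1.227, 0.124, 1.65, -0, 1.367, -0.083], TCP at [0.168, 0.628, 0.231] pointing down, gripper open.
Joint ranges: [-2.61, 2.61], [-1.02, 2.33], [0.03, 2.71], [-1.35, 4.49], [0.32, 2.68], [-2.91, 2.91]. Speed limits (rad/s): [2.57, 2.57, 3.14, 3.14, 3.14, 3.14].

### API

Orientations are given as a 3x3 rotation matrix whose columns are the frame's x, y, z axes.
In Python, from bench import env gives the robot as it stands.
- The arm moves only by the tool play_rows, never from a script. Its argument "series" is a list of rows, each an object with "twist": the turn, a rotation vector about the tool's x, y, z as a fraction of full scale, a list of three; "dp": the shift along the tool's x, y, z as a fraction of full scale, a list of three; "fingers": the opening, from 0 (shut) to 1 (fully open). A call has exactly 5 rows; each row shifts and turns the commanded pose from where the row before left it, along the tool's axes as they then stand; what a row does not reach is not made up. Full scale, the value 1, is 0.03 m for a shift and 0.12 rad for a turn. A row lasts 1/8 s, in which the tool goes at most 62.5 mm and 10.7 degrees, less where a joint would pass 70% of its speed; a pose out of reach is approached as far as the arm can. A call with a number of a shift or a turn outside -1 to 1 is refused whole. A call with a gripper value outside its range is refused whole. The fingers move at their own pace and stop on an object; "force" is the grip in N (left out, the last holds). Time passes only in rows, so rows that do not move let the fingers close, or fill a call up. It gives the time, the measured TCP pose, the force, the opening and the grip force at its end, in the units of the state.
- env.read_state(): the state, without advancing time (a new reading comes with each control period).
- env.get_image(name): name is "scene" or "top" or "wrist"; returns a dict with "img" (480x640x3 uint8, red, green, blue), "range_z" (480x640 float32, m along the optical axis (not along the pixel's ray), 0 where there is no reading), "fx", "fy", "cx", "cy" (pixels), "k1" (the pictures are not rectified: a ray, as slopes to the right and down, at radius r is drawn at 1 + k1 r^2 times it, then the intrinsics apply), "world_to_cam" (4x4, takes a point from world to camera coordinates). Camera axes: x right, y down, z forward; pixel columns grow to the right and rows downward; lengths in m; the calibration is good to about 2 mm. A picture is of the moment at which its call begins.
- env.hand_in(): hands the job in; it is judged then, once.
The state is a dict: "time": time; "joint_pos": joint angles; "joint_velocities": joint speeds; "joint_torque": joint torques, N m; "position": TCP position; "orientation": TCP orientation; "wrist_force": force on the tool from outside, world axes, zero at the start; "moment": the same for the moment, N m; "width": finger opening in m; "gripper_force": force on a finger pad.
Only numpy, scipy, OpenCV 4.12 (cv2) and the standard library are available. Lean on these libraries where they do the work, as an engineer would, in place of code of your own. Each camera call takes 0.05 s, during which the arm holds its last target. There are 200 camera calls.

## Working session

There is one attempt and no reset: what is moved stays moved. The work goes in short steps, Python scripts to look and compute and a tool call to move; the robot and the scene stay as the last step left them, time stands still between calls to the robot, and variables do not carry over. Pictures are saved under pics/ and viewed, at most 10 in all, crops included, and the job is handed in when it is done.

Besides the shell and the picture viewer there is one more tool, called as name(argument=value, ...), one argument or row to a line, values as JSON. play_rows: Moves the arm, as the interface text tells. Its arguments: {"type":"object","properties":{"series":{"type":"array","items":{"type":"object","properties":{"twist":{"type":"array","items":{"type":"number"}},"dp":{"type":"array","items":{"type":"number"}},"fingers":{"type":"number"}}}},"force":{"type":"number"}},"required":["series"]}

```bash
mkdir -p pics
cat > h.py <<'E'
import numpy as np, cv2
from bench import env
def cloud(d):
    h,w=d["range_z"].shape
    u,v=np.meshgrid(np.arange(w),np.arange(h))
    return pts(d,u.ravel(),v.ravel(),d["range_z"].ravel()).reshape(h,w,3)
def slopes(d,u,v):
    x=(np.asarray(u,float)-d["cx"])/d["fx"];y=(np.asarray(v,float)-d["cy"])/d["fy"]
    a,b=x.copy(),y.copy()
    for _ in range(15):
        f=1+d["k1"]*(a*a+b*b);a=x/f;b=y/f
    return a,b
def pts(d,u,v,z):
    a,b=slopes(d,u,v);M=d["world_to_cam"]
    return (np.stack([a*z,b*z,z],-1)-M[:3,3])@M[:3,:3]
def plane(d,u,v,h):
    a,b=slopes(d,u,v);M=d["world_to_cam"]
    r=np.stack([a,b,np.ones_like(a)],-1)@M[:3,:3];o=-M[:3,:3].T@M[:3,3]
    t=(h-o[2])/r[...,2];return o+r*t[...,None]
def save(n,img): cv2.imwrite("pics/"+n,cv2.cvtColor(img,cv2.COLOR_RGB2BGR))
E
python3 - <<'E'
from h import *
import pickle
D={}
for n in["scene","top"]:
    d=env.get_image(n);D[n]=d;save(n+"0.png",d["img"])
    M=d["world_to_cam"];print(n,d["fx"],d["k1"],-M[:3,:3].T@M[:3,3],M[2,:3])
pickle.dump(D,open("d0.pkl","wb"))
print(env.read_state())
E
```

```text
scene 505.3744773234262 -0.13591284696778333 [-0.15422749 -0.69330173  0.52600329] [ 0.60566116  0.65834691 -0.44693836]
top 540.0644473226587 0.04630006798171168 [ 0.26815289 -0.02999987  1.18447303] [ 0.18254726  0.01794183 -0.98303336]
{'time': 0.1, 'joint_pos': array([ 1.22743673e+00,  1.24439810e-01,  1.65153655e+00, -3.08399628e-05,
        1.36748580e+00, -8.25920170e-02]), 'joint_velocities': array([-0.0002331 , -0.0006467 , -0.00367886,  0.00079723, -0.0024615 ,
       -0.00096639]), 'joint_torque': array([ 4.25312637e-04, -4.24934149e+01, -3.66651464e+01, -1.36934746e-04,
        3.96340300e-03,  4.56592886e-06]), 'position': array([0.16743061, 0.62749928, 0.23017651]), 'orientation': array([[-9.66193939e-01,  2.57815653e-01, -6.00931203e-04],
       [ 2.57816324e-01,  9.66192325e-01, -1.77054687e-03],
       [ 1.24140418e-04, -1.86562153e-03, -9.99998252e-01]]), 'wrist_force': array([0.41277859, 0.07033421, 0.19624348]), 'moment': array([ 0.03419976,  0.01406153, -0.02103154]), 'gripper_force': 0.0, 'width': 0.08573365734855797}
```

View pics/top0.png

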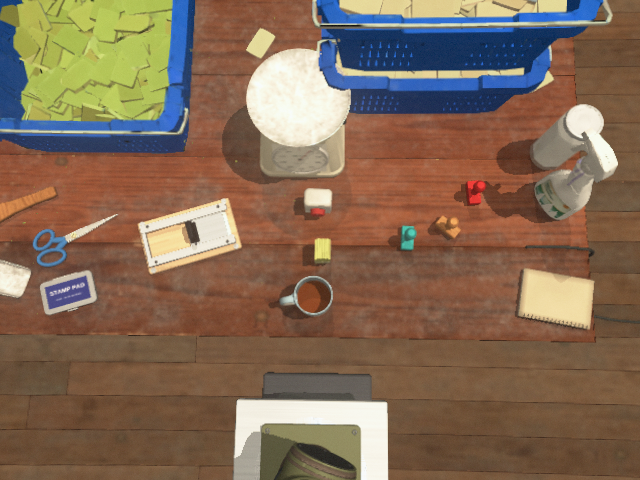

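View pics/scene0.png

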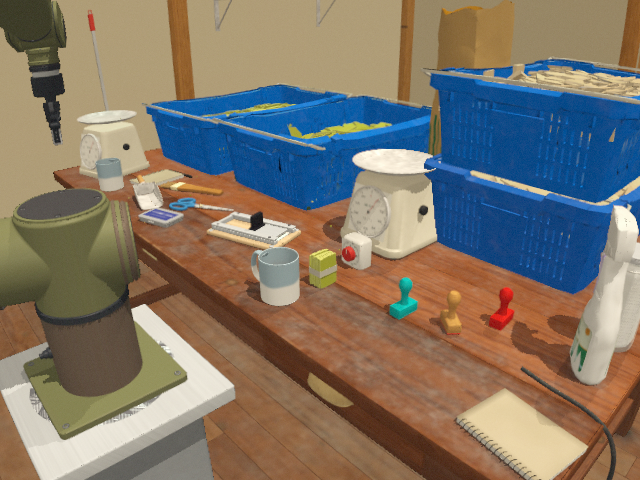

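Top view: jig at about (190,235) with its black grip at (192,232), mug (313,296), bundle (322,250), timer (318,202). Stamp-shaped things: turquoise (407,237), wooden (448,227) and red (475,190). The wooden one fits because only it has the wood colour. I'll confirm it in an enlarged crop, with the jig alongside.

Run:
```python
from h import *
import pickle
D=pickle.load(open("d0.pkl","rb"));d=D["top"];im=d["img"]
a=cv2.resize(im[190:280,130:250],None,fx=5,fy=5,interpolation=cv2.INTER_CUBIC)
b=cv2.resize(im[170:260,400:490],None,fx=3,fy=3,interpolation=cv2.INTER_CUBIC)
c=np.zeros((max(a.shape[0],1),800,3),np.uint8)
c[:450,:530]=a[:,:530];c[:270,530:]=b
save("crop1.png",c)
P=cloud(d)
hsv=cv2.cvtColor(im,cv2.COLOR_RGB2HSV)
for n,(u0,u1,v0,v1) in dict(mug=(275,340,270,322),bundle=(310,335,232,268),timer=(300,336,184,220),stamp=(432,464,210,244),red=(462,488,175,208),tq=(396,420,222,254)).items():
    p=P[v0:v1,u0:u1].reshape(-1,3);k=p[:,2]>0.01;q=p[k]
    print(n,k.sum(),q.min(0).round(3),q.max(0).round(3),np.median(q,0).round(3))
    t=q[q[:,2]>q[:,2].max()-.008];print("   top",t.mean(0).round(4),np.ptp(t,0).round(3))
print("patch grid u,v,height in jig")
for v in range(205,270,5): print(v,(1000*P[v,135:245:6,2]).round().astype(int))
```

```text
mug 1361 [ 0.268 -0.038  0.01 ] [0.401 0.07  1.184] [0.362 0.004 0.037]
   top [ 0.2682 -0.03    1.1845] [0. 0. 0.]
bundle 390 [ 0.268 -0.033  0.023] [ 4.850e-01 -1.000e-03  1.184e+00] [ 0.457 -0.018  0.066]
   top [ 0.2682 -0.03    1.1845] [0. 0. 0.]
timer 698 [ 0.268 -0.036  0.011] [0.596 0.024 1.184] [ 0.566 -0.006  0.062]
   top [ 0.2682 -0.03    1.1845] [0. 0. 0.]
stamp 363 [ 0.268 -0.319  0.01 ] [ 0.548 -0.03   1.184] [ 0.52  -0.29   0.021]
   top [ 0.2682 -0.03    1.1845] [0. 0. 0.]
red 353 [ 0.268 -0.366  0.01 ] [ 0.629 -0.03   1.184] [ 0.597 -0.348  0.021]
   top [ 0.2682 -0.03    1.1845] [0. 0. 0.]
tq 311 [ 0.268 -0.217  0.01 ] [ 0.525 -0.03   1.184] [ 0.492 -0.202  0.021]
   top [ 0.2682 -0.03    1.1845] [0. 0. 0.]
patch grid u,v,height in jig
205 [ 2 -3 -1 -1 -4 -6  0 -3  0  0  1 13 10 23 29 24  0 -3 -4]
210 [ 0 -2  1 -3 -2 -2 -1 -3  6  9 23 25 25 26 28  8 11  0 -1]
215 [   0    0   -3   -1   -3   12   11   25   25   22   23   28   21   24
   20 1184   12    0   -7]
220 [ 0 -3 -3 11 21 25 20 27 29 56 19 20 20 18 20 16 14 -6 -1]
225 [-3 13 28 27 26 24 10 13  9 58 22 22 19 22 22 12 13 -4 -2]
230 [  -5   28   27    9 1184   13    8   11   10   53   25   21   22   24
   22   23    8   -5   -2]
235 [ 1  9  6  8 10 14  7 11 11 58 34 23 18 21 18 21 25  9 -2]
240 [-1 -5 23 14  7 10 12 12 11 13 28 17 20 25 28 29 28 13 -2]
245 [-2 -4 24  9 11 10 10 10  8 11 25 22 28 26 25 12  8 15 -4]
250 [ 1 -3 25 12 12  9 10 26 24 23 27 24 14  8  9  8  6  0 -2]
255 [-4  0 24 10 23 25 28 23 25 15  9  9  7  9  1 -1 -4  0 -4]
260 [ 1  0  8 25 27 27 18 12  7  6  8  0 -4 -1  0  2  0 -2 -1]
265 [-5 -1 -5 18 10  9 13  8 -2 -1  0 -3 -6 -6 -1 -3 -5 -1  0]
```

View pics/crop1.png

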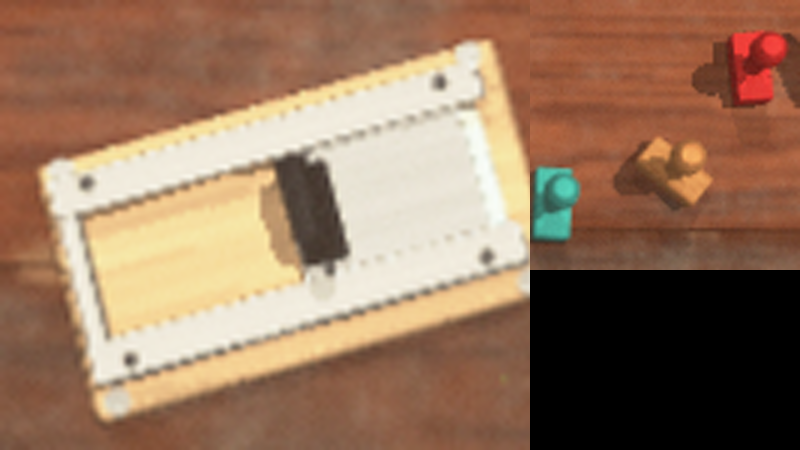

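The crop shows the wooden stamp at about (448,227), between turquoise (left) and red (upper right); it is the one meant. In the jig, the steel cover lies on the right half over the label, with the black grip at its left edge. The end stop is at the image-left end, so jig +y points left and slightly down.

```bash
cat >> h.py <<'E'
def jig(d,box=(125,255,185,285)):
    u0,u1,v0,v1=box;im=d["img"];hsv=cv2.cvtColor(im,cv2.COLOR_RGB2HSV)
    P=cloud(d);m=np.zeros(im.shape[:2],np.uint8)
    b=im.astype(int);sel=(b[...,1]>125)   # bright plywood/metal, not dark red wood
    m[v0:v1,u0:u1]=sel[v0:v1,u0:u1]
    m=cv2.morphologyEx(m,cv2.MORPH_OPEN,np.ones((3,3)))
    c=max(cv2.findContours(m,0,1)[0],key=cv2.contourArea).reshape(-1,2)
    w=plane(d,c[:,0],c[:,1],.012)[:,:2].astype(np.float32)
    return cv2.minAreaRect(w)
E
python3 - <<'E'
from h import *
import pickle
D=pickle.load(open("d0.pkl","rb"));d=D["top"];im=d["img"]
(c,s,a)=jig(d);print("jig",c,s,a)
hsv=cv2.cvtColor(im,cv2.COLOR_RGB2HSV)
def blob(m,box):
    u0,u1,v0,v1=box;k=np.zeros(im.shape[:2],np.uint8);k[v0:v1,u0:u1]=m[v0:v1,u0:u1]
    return max(cv2.findContours(k,0,1)[0],key=cv2.contourArea).reshape(-1,2)
c=blob((im.max(2)<75),(180,206,212,250));print("grip px",cv2.minAreaRect(c))
w=plane(d,c[:,0],c[:,1],.0585);print("grip top plane",cv2.minAreaRect(w[:,:2].astype(np.float32)))
P=cloud(d);q=P[212:250,180:206].reshape(-1,3);q=q[(q[:,2]>.05)&(q[:,2]<.07)];print("cloud grip top",len(q),q.mean(0),cv2.minAreaRect(q[:,:2].astype(np.float32)))
# stamp
box=(434,464,212,242)
print(im[213:242:2,434:464:3].tolist()[5])
m=(hsv[...,0]>12)&(hsv[...,0]<24)&(hsv[...,2]>100)
c=blob(m,(430,466,208,246));print("stamp px",len(c),cv2.boundingRect(c))
q=P[208:246,430:466].reshape(-1,3)
for lo,hi in((.012,.03),(.05,.085)):
    t=q[(q[:,2]>lo)&(q[:,2]<hi)];print(lo,len(t),t.mean(0).round(4),cv2.minAreaRect(t[:,:2].astype(np.float32)))
for n,b in dict(mug=(275,340,270,322),bundle=(310,335,232,268),timer=(300,336,184,220)).items():
    p=P[b[2]:b[3],b[0]:b[1]].reshape(-1,3);p=p[(p[:,2]>.05)&(p[:,2]<.2)];print(n,p.min(0).round(3),p.max(0).round(3))
E
```

```text
jig (0.4983738660812378, 0.27711862325668335) (0.12104590237140656, 0.21031245589256287) 17.43781089782715
grip px ((193.15565490722656, 231.99029541015625), (18.089702606201172, 5.302154541015625), 86.42366790771484)
grip top plane ((0.49553996324539185, 0.2568005621433258), (0.03955591097474098, 0.011228324845433235), 6.772985458374023)
cloud grip top 105 [0.50250328 0.26644391 0.05601897] ((0.5027292370796204, 0.2671670615673065), (0.03965495899319649, 0.01226281002163887), 13.903460502624512)
[[94, 54, 33], [169, 108, 61], [148, 101, 59], [145, 93, 56], [137, 90, 53], [140, 91, 55], [236, 162, 94], [243, 172, 97], [175, 112, 67], [162, 98, 68]]
stamp px 74 (436, 216, 25, 23)
0.012 231 [ 0.5214 -0.2913  0.019 ] ((0.5232121348381042, -0.29329708218574524), (0.05148722231388092, 0.02673211507499218), 50.476436614990234)
0.05 120 [ 0.522  -0.2918  0.067 ] ((0.5238165855407715, -0.2929283678531647), (0.02252398617565632, 0.02410387247800827), 77.67888641357422)
mug [ 0.325 -0.038  0.05 ] [0.401 0.07  0.095]
bundle [ 0.439 -0.033  0.05 ] [ 0.485 -0.001  0.072]
timer [ 0.546 -0.036  0.05 ] [0.596 0.024 0.072]
```

play_rows(
  series=[
    {"twist":[0,0,-0.943],"dp":[0,0,0],"fingers":1},
    {"twist":[0,0,-0.943],"dp":[0,0,0],"fingers":1},
    {"twist":[0,0,-0.943],"dp":[0,0,0],"fingers":1},
    {"twist":[0,0,-0.943],"dp":[0,0,0],"fingers":1},
    {"twist":[0,0,-0.943],"dp":[0,0,0],"fingers":1},
  ],
)

```text
time: 0.72
position: [0.1675, 0.6276, 0.2306]
orientation: [[-0.953, -0.304, -0.0], [-0.304, 0.953, -0.001], [0.001, -0.001, -1.0]]
wrist_force: [0.7, -0.1, -1.1]
width: 0.0851
gripper_force: 0.0
```

play_rows(
  series=[
    {"twist":[0,0,0],"dp":[-0.47,-0.989,0.11],"fingers":1},
    {"twist":[0,0,0],"dp":[-0.47,-0.989,0.11],"fingers":1},
    {"twist":[0,0,0],"dp":[-0.47,-0.989,0.11],"fingers":1},
    {"twist":[0,0,0],"dp":[-0.47,-0.989,0.11],"fingers":1},
    {"twist":[0,0,0],"dp":[-0.47,-0.989,0.11],"fingers":1},
  ],
)

```text
time: 1.35
position: [0.2799, 0.5065, 0.2141]
orientation: [[-0.954, -0.3, -0.001], [-0.3, 0.954, -0.001], [0.001, -0.001, -1.0]]
wrist_force: [0.5, 0.2, 0.9]
width: 0.0856
gripper_force: 0.0
```

play_rows(
  series=[
    {"twist":[0,0,0],"dp":[-0.47,-0.989,0.11],"fingers":1},
    {"twist":[0,0,0],"dp":[-0.47,-0.989,0.11],"fingers":1},
    {"twist":[0,0,0],"dp":[-0.47,-0.989,0.11],"fingers":1},
    {"twist":[0,0,0],"dp":[-0.47,-0.989,0.11],"fingers":1},
    {"twist":[0,0,0],"dp":[-0.47,-0.989,0.11],"fingers":1},
  ],
)

```text
time: 1.98
position: [0.3916, 0.3862, 0.1977]
orientation: [[-0.954, -0.3, -0.001], [-0.3, 0.954, -0.001], [0.001, -0.0, -1.0]]
wrist_force: [0.2, 0.0, 0.1]
width: 0.0853
gripper_force: 0.0
```

play_rows(
  series=[
    {"twist":[0,0,0],"dp":[-0.47,-0.989,0.11],"fingers":1},
    {"twist":[0,0,0],"dp":[-0.47,-0.989,0.11],"fingers":1},
    {"twist":[0,0,0],"dp":[-0.47,-0.989,0.11],"fingers":1},
    {"twist":[0,0,0],"dp":[-0.47,-0.989,0.11],"fingers":1},
    {"twist":[0,0,0],"dp":[-0.47,-0.989,0.11],"fingers":1},
  ],
)

```text
time: 2.6
position: [0.5033, 0.266, 0.1812]
orientation: [[-0.954, -0.3, -0.001], [-0.3, 0.954, -0.0], [0.001, -0.0, -1.0]]
wrist_force: [0.2, 0.2, 0.0]
width: 0.0855
gripper_force: 0.0
```

Run:
```python
from h import *
import pickle
d=env.get_image("wrist");save("w1.png",d["img"]);pickle.dump(d,open("w1.pkl","wb"))
M=d["world_to_cam"];print(-M[:3,:3].T@M[:3,3],M[2,:3])
P=cloud(d).reshape(-1,3);k=(d["range_z"].ravel()>0)
q=P[k&(P[:,2]>.054)&(P[:,2]<.064)&(np.hypot(P[:,0]-.503,P[:,1]-.266)<.05)]
print(len(q),q.mean(0).round(4),cv2.minAreaRect(q[:,:2].astype(np.float32)))
```

```text
[0.44088398 0.24493911 0.32339828] [ 0.2478166   0.07783334 -0.96567536]
782 [0.5027 0.2644 0.0574] ((0.503234326839447, 0.26462480425834656), (0.0395706444978714, 0.011776491068303585), 17.354061126708984)
```

View pics/w1.png

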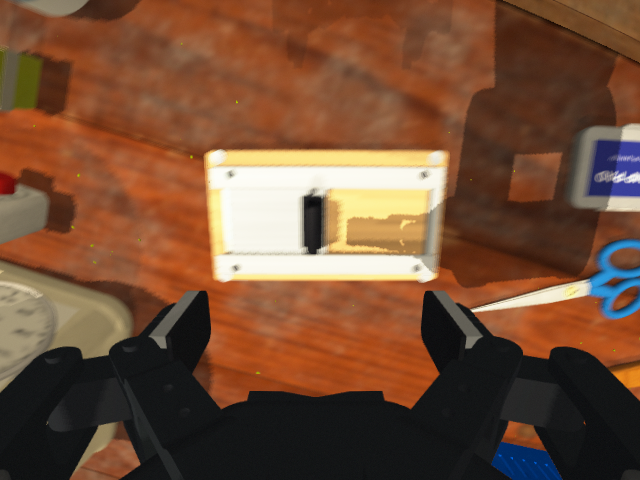

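The wrist view shows the grip upright at (313,222), measured 39.6 by 11.8 mm at 17.35° with its top at 57 mm, matching the given sizes. Now I'll descend and grasp it.

play_rows(
  series=[
    {"twist":[0,0,0],"dp":[0,-0.04,1],"fingers":1},
    {"twist":[0,0,0],"dp":[0,0,1],"fingers":1},
    {"twist":[0,0,0],"dp":[0,0,1],"fingers":1},
    {"twist":[0,0,0],"dp":[0,0,1],"fingers":1},
    {"twist":[0,0,0],"dp":[0,0,1],"fingers":1},
  ],
)

```text
time: 3.28
position: [0.5029, 0.2658, 0.0305]
orientation: [[-0.954, -0.3, -0.001], [-0.3, 0.954, -0.0], [0.001, -0.0, -1.0]]
wrist_force: [0.5, 0.3, -0.1]
width: 0.0853
gripper_force: 0.0
```

play_rows(
  series=[
    {"dp":[0,0,0],"twist":[0,0,0],"fingers":0},
    {"dp":[0,0,0],"twist":[0,0,0],"fingers":0},
    {"dp":[0,0,0],"twist":[0,0,0],"fingers":0},
    {"dp":[0,0,0],"twist":[0,0,0],"fingers":0},
    {"dp":[0,0,0],"twist":[0,0,0],"fingers":0},
  ],
  force=30,
)

```text
time: 3.9
position: [0.5043, 0.2662, 0.0333]
orientation: [[-0.954, -0.3, 0.002], [-0.3, 0.954, 0.001], [-0.002, 0.0, -1.0]]
wrist_force: [0.1, -0.0, 5.2]
width: 0.0115
gripper_force: 33.5
```

play_rows(
  series=[
    {"dp":[0,0,0],"twist":[0,0,0],"fingers":0},
    {"dp":[0,0,0],"twist":[0,0,0],"fingers":0},
    {"dp":[0,0,0],"twist":[0,0,0],"fingers":0},
    {"dp":[0,0,0],"twist":[0,0,0],"fingers":0},
    {"dp":[0,0,0],"twist":[0,0,0],"fingers":0},
  ],
)

```text
time: 4.53
position: [0.5042, 0.2662, 0.0332]
orientation: [[-0.954, -0.3, 0.002], [-0.3, 0.954, 0.001], [-0.002, 0.0, -1.0]]
wrist_force: [-0.6, -0.1, 6.2]
width: 0.0112
gripper_force: 33.7
```

play_rows(
  series=[
    {"dp":[0,0.3,-0.08],"twist":[0,0,0],"fingers":0},
    {"dp":[0,0.5,0],"twist":[0,0,0],"fingers":0},
    {"dp":[0,0.5,0],"twist":[0,0,0],"fingers":0},
    {"dp":[0,0.5,0],"twist":[0,0,0],"fingers":0},
    {"dp":[0,0.4,0],"twist":[0,0,0],"fingers":0},
  ],
)

```text
time: 5.15
position: [0.4844, 0.3293, 0.0334]
orientation: [[-0.954, -0.3, 0.003], [-0.3, 0.954, 0.0], [-0.003, -0.001, -1.0]]
wrist_force: [7.8, 0.5, -6.7]
width: 0.0115
gripper_force: 31.8
```

play_rows(
  series=[
    {"dp":[0,0.1,0],"twist":[0,0,0],"fingers":0},
    {"dp":[0,0.1,0],"twist":[0,0,0],"fingers":0},
    {"dp":[0,0.1,0],"twist":[0,0,0],"fingers":0},
    {"dp":[0,0.1,0],"twist":[0,0,0],"fingers":0},
    {"dp":[0,0,0],"twist":[0,0,0],"fingers":0},
  ],
)

```text
time: 5.78
position: [0.4811, 0.34, 0.0334]
orientation: [[-0.954, -0.301, 0.003], [-0.301, 0.954, -0.001], [-0.003, -0.002, -1.0]]
wrist_force: [7.6, -1.0, -5.4]
width: 0.0114
gripper_force: 31.9
```

play_rows(
  series=[
    {"dp":[-0.05,0.05,0],"twist":[0,0,0],"fingers":0},
    {"dp":[0,0.05,0],"twist":[0,0,0],"fingers":0},
    {"dp":[0,0.05,0],"twist":[0,0,0],"fingers":0},
    {"dp":[0,0.05,0],"twist":[0,0,0],"fingers":0},
    {"dp":[0,0,0],"twist":[0,0,0],"fingers":0},
  ],
)

```text
time: 6.4
position: [0.481, 0.3402, 0.0332]
orientation: [[-0.953, -0.302, 0.001], [-0.302, 0.953, -0.013], [0.003, -0.012, -1.0]]
wrist_force: [8.6, -23.6, 2.4]
width: 0.0115
gripper_force: 33.4
```

The cover is against the stop: the pose no longer moves and the push reads 24 N. I'll relax, release, rise and verify.

play_rows(
  series=[
    {"dp":[0,-0.15,0],"twist":[0,0,0],"fingers":0},
    {"dp":[0,0,0],"twist":[0,0,0],"fingers":0},
    {"dp":[0,0,0],"twist":[0,0,0],"fingers":1},
    {"dp":[0,0,0],"twist":[0,0,0],"fingers":1},
    {"dp":[0,0,0],"twist":[0,0,0],"fingers":1},
  ],
)

```text
time: 7.02
position: [0.4808, 0.3427, 0.0344]
orientation: [[-0.954, -0.301, 0.0], [-0.301, 0.954, 0.0], [-0.0, 0.0, -1.0]]
wrist_force: [-0.9, 0.2, 0.1]
width: 0.0655
gripper_force: 0.0
```

play_rows(
  series=[
    {"dp":[0,0,0],"twist":[0,0,0],"fingers":1},
    {"dp":[0,0,-0.4],"twist":[0,0,0],"fingers":1},
    {"dp":[0,0,-1],"twist":[0,0,0],"fingers":1},
    {"dp":[0,0,-1],"twist":[0,0,0],"fingers":1},
    {"dp":[0,0,-1],"twist":[0,0,0],"fingers":1},
  ],
)

```text
time: 7.65
position: [0.4811, 0.3423, 0.1382]
orientation: [[-0.954, -0.3, 0.001], [-0.3, 0.954, 0.001], [-0.001, 0.0, -1.0]]
wrist_force: [0.3, 0.1, -0.5]
width: 0.0855
gripper_force: 0.0
```

play_rows(
  series=[
    {"dp":[0,-0.6,-1],"twist":[0,0,0],"fingers":1},
    {"dp":[0,-1,-1],"twist":[0,0,0],"fingers":1},
    {"dp":[0,-1,-0.6],"twist":[0,0,0],"fingers":1},
    {"dp":[0,-1,0],"twist":[0,0,0],"fingers":1},
    {"dp":[0,0,0],"twist":[0,0,0],"fingers":1},
  ],
)

```text
time: 8.28
position: [0.5141, 0.2379, 0.2156]
orientation: [[-0.955, -0.298, 0.002], [-0.298, 0.955, 0.001], [-0.002, 0.0, -1.0]]
wrist_force: [0.3, 0.7, -0.6]
width: 0.0851
gripper_force: 0.0
```

Run:
```python
from h import *
import pickle
d=env.get_image("wrist");save("w2.png",d["img"]);pickle.dump(d,open("w2.pkl","wb"))
t=env.get_image("top");pickle.dump(t,open("t2.pkl","wb"))
print(env.read_state()["position"],env.read_state()["wrist_force"])
P=cloud(d).reshape(-1,3);k=(d["range_z"].ravel()>0)
q=P[k&(P[:,2]>.054)&(P[:,2]<.064)&(np.hypot(P[:,0]-.481,P[:,1]-.340)<.05)]
print(len(q),q.mean(0).round(4),cv2.minAreaRect(q[:,:2].astype(np.float32)))
```

```text
[0.51328132 0.2392798  0.21468359] [ 0.03787509 -0.00996338  0.25101378]
612 [0.4801 0.3373 0.0574] ((0.480362206697464, 0.33801329135894775), (0.0383390448987484, 0.012386627495288849), 16.5927677154541)
```

View pics/w2.png

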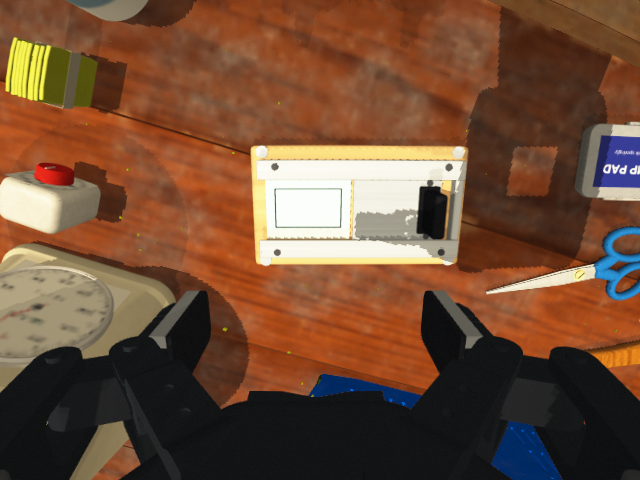

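The label is bare: its outline spans roughly (274–341, 188–227), and the grip sits at the right end by the stop. Next I'll measure the outline and check the cover opening from it.

```bash
cat >> h.py <<'E'
def field(d,box,show=True):
    u0,u1,v0,v1=box;g=cv2.cvtColor(d["img"],cv2.COLOR_RGB2GRAY)[v0:v1,u0:u1]
    s=6;g=cv2.resize(g,None,fx=s,fy=s,interpolation=cv2.INTER_CUBIC)
    m=cv2.adaptiveThreshold(g,1,cv2.ADAPTIVE_THRESH_MEAN_C,cv2.THRESH_BINARY_INV,61,12)
    for c in cv2.findContours(m,cv2.RETR_LIST,cv2.CHAIN_APPROX_NONE)[0]:
        c=c.reshape(-1,2)
        w=plane(d,u0+(c[:,0]+.5)/s-.5,v0+(c[:,1]+.5)/s-.5,.014)[:,:2].astype(np.float32)
        r=cv2.minAreaRect(w)
        if .03<min(r[1])<.048 and .055<max(r[1])<.075: print("field",r)
E
python3 - <<'E'
from h import *
import pickle
d=pickle.load(open("w2.pkl","rb"));field(d,(262,350,176,240))
print("jig wrist",jig(d,(235,485,135,275)))
t=pickle.load(open("t2.pkl","rb"));field(t,(150,245,195,265));print("jig top",jig(t))
E
```

```text
field ((0.5147095918655396, 0.22890974581241608), (0.03696250915527344, 0.06275458633899689), 17.13064956665039)
field ((0.5146913528442383, 0.2288302779197693), (0.03992759808897972, 0.06620156764984131), 17.29290199279785)
jig wrist ((0.5000468492507935, 0.275722861289978), (0.11955955624580383, 0.20701591670513153), 17.30900764465332)
field ((0.5144650936126709, 0.2269246131181717), (0.041714224964380264, 0.05940168350934982), 17.86238670349121)
jig top ((0.5129109025001526, 0.2310522496700287), (0.12103626877069473, 0.11372464150190353), 17.358339309692383)
```

play_rows(
  series=[
    {"dp":[0.25,-0.851,0],"twist":[0,0,0],"fingers":1},
    {"dp":[0.25,-0.851,0],"twist":[0,0,0],"fingers":1},
    {"dp":[0.25,-0.851,0],"twist":[0,0,0],"fingers":1},
    {"dp":[0.25,-0.851,0],"twist":[0,0,0],"fingers":1},
    {"dp":[0.25,-0.851,0],"twist":[0,0,0],"fingers":1},
  ],
)

```text
time: 9.0
position: [0.5156, 0.1064, 0.2141]
orientation: [[-0.953, -0.302, -0.0], [-0.302, 0.953, 0.0], [0.0, 0.0, -1.0]]
wrist_force: [0.0, -0.1, 0.2]
width: 0.0856
gripper_force: 0.0
```

play_rows(
  series=[
    {"dp":[0.25,-0.851,0],"twist":[0,0,0],"fingers":1},
    {"dp":[0.25,-0.851,0],"twist":[0,0,0],"fingers":1},
    {"dp":[0.25,-0.851,0],"twist":[0,0,0],"fingers":1},
    {"dp":[0.25,-0.851,0],"twist":[0,0,0],"fingers":1},
    {"dp":[0.25,-0.851,0],"twist":[0,0,0],"fingers":1},
  ],
)

```text
time: 9.62
position: [0.5185, -0.0266, 0.2141]
orientation: [[-0.953, -0.302, -0.0], [-0.302, 0.953, 0.0], [0.0, 0.001, -1.0]]
wrist_force: [-0.3, -0.5, -0.3]
width: 0.0851
gripper_force: 0.0
```

play_rows(
  series=[
    {"dp":[0.25,-0.851,0],"twist":[0,0,0],"fingers":1},
    {"dp":[0.25,-0.851,0],"twist":[0,0,0],"fingers":1},
    {"dp":[0.25,-0.851,0],"twist":[0,0,0],"fingers":1},
    {"dp":[0.25,-0.851,0],"twist":[0,0,0],"fingers":1},
    {"dp":[0.25,-0.851,0],"twist":[0,0,0],"fingers":1},
  ],
)

```text
time: 10.25
position: [0.5214, -0.1596, 0.2141]
orientation: [[-0.953, -0.302, -0.0], [-0.302, 0.953, 0.001], [0.0, 0.001, -1.0]]
wrist_force: [0.4, 0.5, -0.2]
width: 0.0853
gripper_force: 0.0
```

play_rows(
  series=[
    {"dp":[0.25,-0.851,0],"twist":[0,0,0],"fingers":1},
    {"dp":[0.25,-0.851,0],"twist":[0,0,0],"fingers":1},
    {"dp":[0.25,-0.851,0],"twist":[0,0,0],"fingers":1},
    {"dp":[0.25,-0.851,0],"twist":[0,0,0],"fingers":1},
    {"dp":[0.25,-0.851,0],"twist":[0,0,0],"fingers":1},
  ],
)

```text
time: 10.88
position: [0.5241, -0.293, 0.214]
orientation: [[-0.953, -0.302, -0.0], [-0.302, 0.953, 0.001], [0.0, 0.001, -1.0]]
wrist_force: [0.3, 1.0, -0.4]
width: 0.0853
gripper_force: 0.0
```

play_rows(
  series=[
    {"dp":[0,0,0],"twist":[0,0,0.828],"fingers":1},
    {"dp":[0,0,0],"twist":[0,0,0.828],"fingers":1},
    {"dp":[0,0,0],"twist":[0,0,0.828],"fingers":1},
    {"dp":[0,0,0],"twist":[0,0,0.828],"fingers":1},
    {"dp":[0,0,0],"twist":[0,0,0.828],"fingers":1},
  ],
)

```text
time: 11.5
position: [0.524, -0.2927, 0.2141]
orientation: [[-0.981, 0.193, -0.0], [0.193, 0.981, 0.0], [0.0, 0.0, -1.0]]
wrist_force: [0.3, 0.0, -0.2]
width: 0.0854
gripper_force: 0.0
```

play_rows(
  series=[
    {"dp":[0,0,0],"twist":[0,0,0.828],"fingers":1},
    {"dp":[0,0,0],"twist":[0,0,0.828],"fingers":1},
    {"dp":[0,0,0],"twist":[0,0,0.828],"fingers":1},
    {"dp":[0,0,0],"twist":[0,0,0.828],"fingers":1},
    {"dp":[0,0,0],"twist":[0,0,0.828],"fingers":1},
  ],
)

```text
time: 12.12
position: [0.524, -0.2927, 0.2141]
orientation: [[-0.771, 0.637, -0.0], [0.637, 0.771, 0.0], [0.0, 0.0, -1.0]]
wrist_force: [0.5, 0.1, -0.0]
width: 0.0854
gripper_force: 0.0
```

Run:
```python
from h import *
import pickle
d=env.get_image("wrist");save("w3.png",d["img"]);pickle.dump(d,open("w3.pkl","wb"))
s=env.read_state();print(s["position"],s["orientation"][:,1],s["joint_pos"].round(2))
P=cloud(d).reshape(-1,3);k=(d["range_z"].ravel()>0)&(np.hypot(P[:,0]-.5236,P[:,1]+.293)<.045)
for lo,hi in((.012,.026),(.062,.085)):
    q=P[k&(P[:,2]>lo)&(P[:,2]<hi)];print(len(q),q.mean(0).round(4),np.median(q[:,2]),cv2.minAreaRect(q[:,:2].astype(np.float32)))
```

```text
[ 0.52397935 -0.29272184  0.21407347] [6.38882822e-01 7.69304050e-01 1.36683601e-04] [-0.6   0.03  1.78  0.    1.33 -1.48]
1038 [ 0.5217 -0.2931  0.0195] 0.019738740949532967 ((0.5239699482917786, -0.29555001854896545), (0.05203995853662491, 0.026352975517511368), 50.71870803833008)
657 [ 0.5231 -0.2946  0.0693] 0.06962871949922138 ((0.5240750908851624, -0.29507678747177124), (0.024046001955866814, 0.023566128686070442), 2.3487658500671387)
```

View pics/w3.png

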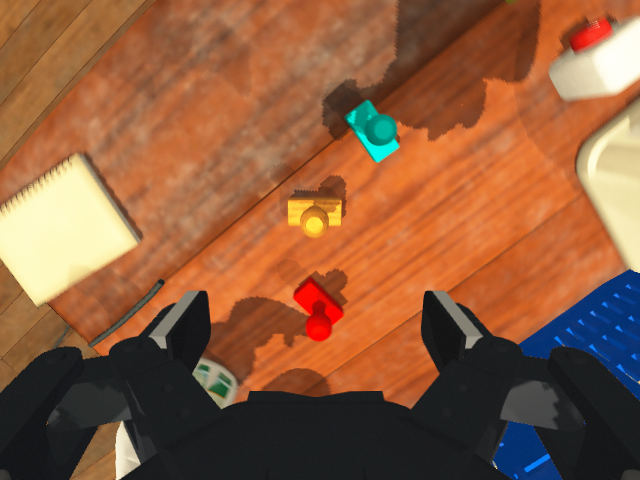

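The wooden stamp is at (315,213) between turquoise (375,130) and red (320,310). Its block measures 52.0 by 26.4 mm at 50.7°, with the knob 24 mm across at the same centre (0.524, -0.295), which matches. The bare field measures about 38.5 by 64.5 mm at (0.5147, 0.2289), 17.2°, and the grip is 114 mm away, so the cover is fully open. Now the grasp.

play_rows(
  series=[
    {"dp":[-0.053,-0.066,0.8],"twist":[0,0,0],"fingers":1},
    {"dp":[0,0,0.8],"twist":[0,0,0],"fingers":1},
    {"dp":[0,0,0.8],"twist":[0,0,0],"fingers":1},
    {"dp":[0,0,0.8],"twist":[0,0,0],"fingers":1},
    {"dp":[0,0,0.8],"twist":[0,0,0],"fingers":1},
  ],
)

```text
time: 12.8
position: [0.5239, -0.2953, 0.0934]
orientation: [[-0.773, 0.634, -0.0], [0.634, 0.773, 0.0], [0.0, 0.0, -1.0]]
wrist_force: [-0.2, -0.1, -0.1]
width: 0.0854
gripper_force: 0.0
```

play_rows(
  series=[
    {"dp":[0,0,0.45],"twist":[0,0,0],"fingers":1},
    {"dp":[0,0,0.45],"twist":[0,0,0],"fingers":1},
    {"dp":[0,0,0.45],"twist":[0,0,0],"fingers":1},
    {"dp":[0,0,0.45],"twist":[0,0,0],"fingers":1},
    {"dp":[0,0,0],"twist":[0,0,0],"fingers":0.6},
  ],
  force=35,
)

```text
time: 13.42
position: [0.5227, -0.2949, 0.0387]
orientation: [[-0.772, 0.635, -0.002], [0.635, 0.772, 0.001], [0.003, -0.0, -1.0]]
wrist_force: [-0.9, -0.2, 0.7]
width: 0.07
gripper_force: 0.0
```

play_rows(
  series=[
    {"dp":[0,0,0],"twist":[0,0,0],"fingers":0.45},
    {"dp":[0,0,0],"twist":[0,0,0],"fingers":0.36},
    {"dp":[0,0,0],"twist":[0,0,0],"fingers":0},
    {"dp":[0,0,0],"twist":[0,0,0],"fingers":0},
    {"dp":[0,0,0],"twist":[0,0,0],"fingers":0},
  ],
)

```text
time: 14.05
position: [0.5241, -0.2957, 0.0409]
orientation: [[-0.772, 0.635, 0.001], [0.635, 0.772, -0.001], [-0.001, 0.0, -1.0]]
wrist_force: [0.2, 1.0, 3.1]
width: 0.022
gripper_force: 34.2
```

play_rows(
  series=[
    {"dp":[0,0,-0.3],"twist":[0,0,0],"fingers":0},
    {"dp":[0,0,-0.8],"twist":[0,0,0],"fingers":0},
    {"dp":[0,0,-1],"twist":[0,0,0],"fingers":0},
    {"dp":[0,0,-1],"twist":[0,0,0],"fingers":0},
    {"dp":[0,0,-1],"twist":[0,0,0],"fingers":0},
  ],
)

```text
time: 14.68
position: [0.5232, -0.2953, 0.1642]
orientation: [[-0.772, 0.635, -0.001], [0.635, 0.772, 0.0], [0.001, -0.0, -1.0]]
wrist_force: [0.0, -0.8, -0.2]
width: 0.022
gripper_force: 34.3
```

play_rows(
  series=[
    {"dp":[0,0,-0.4],"twist":[0,0,-0.822],"fingers":0},
    {"dp":[0,0,0],"twist":[0,0,-0.822],"fingers":0},
    {"dp":[0,0,0],"twist":[0,0,-0.822],"fingers":0},
    {"dp":[0,0,0],"twist":[0,0,-0.822],"fingers":0},
    {"dp":[0,0,0],"twist":[0,0,-0.822],"fingers":0},
  ],
)

```text
time: 15.3
position: [0.5232, -0.2953, 0.1752]
orientation: [[-0.982, 0.191, -0.001], [0.191, 0.982, 0.0], [0.001, 0.0, -1.0]]
wrist_force: [0.5, 0.1, -0.4]
width: 0.0223
gripper_force: 34.3
```

play_rows(
  series=[
    {"dp":[0,0,0],"twist":[0,0,-0.822],"fingers":0},
    {"dp":[0,0,0],"twist":[0,0,-0.822],"fingers":0},
    {"dp":[0,0,0],"twist":[0,0,-0.822],"fingers":0},
    {"dp":[0,0,0],"twist":[0,0,-0.822],"fingers":0},
    {"dp":[0,0,0],"twist":[0,0,-0.822],"fingers":0},
  ],
)

```text
time: 15.92
position: [0.5232, -0.2953, 0.1752]
orientation: [[-0.955, -0.296, -0.001], [-0.296, 0.955, 0.0], [0.001, 0.0, -1.0]]
wrist_force: [0.5, -0.3, -1.1]
width: 0.0222
gripper_force: 34.3
```

```bash
cat >> h.py <<'E'
def tool_pts(d,s):
    "cloud in the tool frame, near the stamp in hand"
    P=cloud(d).reshape(-1,3);k=(d["range_z"].ravel()>0)
    Q=(P-s["position"])@s["orientation"]
    return Q,k
E
python3 - <<'E'
from h import *
import pickle
s=env.read_state();print(s["position"],s["orientation"].round(4).tolist(),s["joint_pos"].round(2),s["gripper_force"])
D={n:env.get_image(n) for n in("wrist","scene","top")};pickle.dump((D,s),open("h4.pkl","wb"))
w=D["wrist"]["img"];sc=D["scene"]["img"]
M=D["scene"]["world_to_cam"];p=M[:3,:3]@np.append(s["position"][:2],s["position"][2]-.02)+M[:3,3]
u=int(D["scene"]["cx"]+D["scene"]["fx"]*p[0]/p[2]);v=int(D["scene"]["cy"]+D["scene"]["fy"]*p[1]/p[2]);print(u,v)
c=cv2.resize(sc[v-60:v+60,u-50:u+50],None,fx=4,fy=4,interpolation=cv2.INTER_CUBIC)
o=np.zeros((480,800,3),np.uint8);o[:480,:400]=c[:480,:400]
o[:480,400:]=w[:,120:520]
save("h4.png",o)
Q,k=tool_pts(D["wrist"],s)
q=Q[k&(np.abs(Q[:,0])<.05)&(np.abs(Q[:,1])<.06)&(Q[:,2]>0.0)&(Q[:,2]<.06)]
print(len(q),np.percentile(q,[1,50,99],axis=0).round(4))
E
```

```text
[ 0.52319794 -0.29533285  0.17515411] [[-0.955, -0.2965, -0.0007], [-0.2965, 0.955, 0.0003], [0.0006, 0.0005, -1.0]] [-0.6   0.06  1.82 -0.    1.27 -2.47] 34.32618761435151
460 250
4156 [[-0.0042 -0.0263  0.0027]
 [ 0.0087 -0.0007  0.021 ]
 [ 0.0143  0.0242  0.0365]]
```

View pics/h4.png

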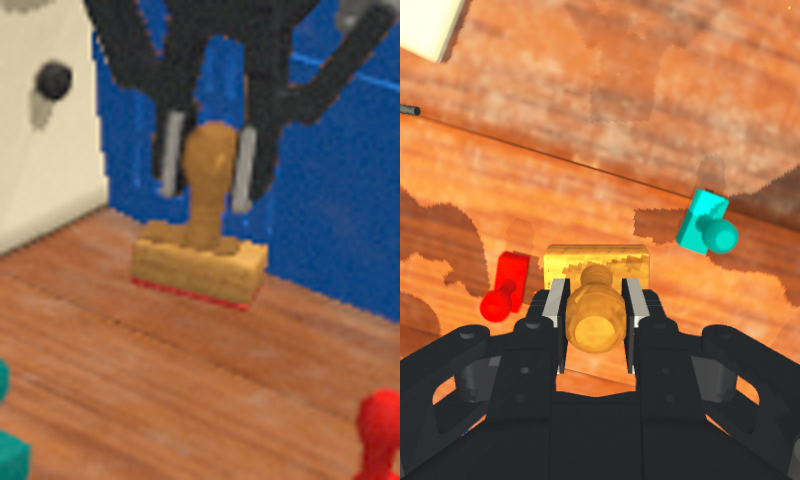

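The stamp hangs upright and level in the grip, with its block square to the fingers (wrist view: knob at (595,330) in the right half). Its underside is about 134 mm up, clear of the 92 mm mug. Now I'll carry it straight across.

play_rows(
  series=[
    {"dp":[-0.2455,0.8386,0],"twist":[0,0,0],"fingers":0},
    {"dp":[-0.2455,0.8386,0],"twist":[0,0,0],"fingers":0},
    {"dp":[-0.2455,0.8386,0],"twist":[0,0,0],"fingers":0},
    {"dp":[-0.2455,0.8386,0],"twist":[0,0,0],"fingers":0},
    {"dp":[-0.2455,0.8386,0],"twist":[0,0,0],"fingers":0},
  ],
)

```text
time: 16.7
position: [0.5214, -0.1623, 0.1752]
orientation: [[-0.956, -0.293, -0.0], [-0.293, 0.956, 0.0], [0.0, 0.001, -1.0]]
wrist_force: [0.1, 0.4, -0.5]
width: 0.0219
gripper_force: 34.4
```

play_rows(
  series=[
    {"dp":[-0.2455,0.8386,0],"twist":[0,0,0],"fingers":0},
    {"dp":[-0.2455,0.8386,0],"twist":[0,0,0],"fingers":0},
    {"dp":[-0.2455,0.8386,0],"twist":[0,0,0],"fingers":0},
    {"dp":[-0.2455,0.8386,0],"twist":[0,0,0],"fingers":0},
    {"dp":[-0.2455,0.8386,0],"twist":[0,0,0],"fingers":0},
  ],
)

```text
time: 17.32
position: [0.5194, -0.0314, 0.1752]
orientation: [[-0.956, -0.293, -0.0], [-0.293, 0.956, 0.0], [0.0, 0.0, -1.0]]
wrist_force: [0.5, 0.4, -0.6]
width: 0.0219
gripper_force: 34.4
```

play_rows(
  series=[
    {"dp":[-0.2455,0.8386,0],"twist":[0,0,0],"fingers":0},
    {"dp":[-0.2455,0.8386,0],"twist":[0,0,0],"fingers":0},
    {"dp":[-0.2455,0.8386,0],"twist":[0,0,0],"fingers":0},
    {"dp":[-0.2455,0.8386,0],"twist":[0,0,0],"fingers":0},
    {"dp":[-0.2455,0.8386,0],"twist":[0,0,0],"fingers":0},
  ],
)

```text
time: 17.95
position: [0.5175, 0.0995, 0.1752]
orientation: [[-0.956, -0.293, -0.0], [-0.293, 0.956, 0.0], [0.0, 0.0, -1.0]]
wrist_force: [0.7, 0.8, -0.6]
width: 0.0222
gripper_force: 34.4
```

play_rows(
  series=[
    {"dp":[-0.2455,0.8386,0],"twist":[0,0,0],"fingers":0},
    {"dp":[-0.2455,0.8386,0],"twist":[0,0,0],"fingers":0},
    {"dp":[-0.2455,0.8386,0],"twist":[0,0,0],"fingers":0},
    {"dp":[-0.2455,0.8386,0],"twist":[0,0,0],"fingers":0},
    {"dp":[-0.2455,0.8386,0],"twist":[0,0,0],"fingers":0},
  ],
)

```text
time: 18.58
position: [0.5155, 0.2304, 0.1752]
orientation: [[-0.956, -0.293, -0.001], [-0.293, 0.956, 0.0], [0.0, 0.0, -1.0]]
wrist_force: [-0.3, 0.1, -0.9]
width: 0.022
gripper_force: 34.4
```

```bash
cat > m.py <<'E'
from h import *
import pickle,sys
tag=sys.argv[1]
s=env.read_state();D={n:env.get_image(n) for n in("wrist","scene","top")};pickle.dump((D,s),open(tag+".pkl","wb"))
print(s["position"].round(4),s["orientation"][:,1].round(4),s["joint_pos"].round(2))
Q,k=tool_pts(D["wrist"],s)
k=k&(np.abs(Q[:,0])<.03)&(np.abs(Q[:,1])<.04)
t=Q[k&(Q[:,2]>.015)&(Q[:,2]<.027)&(Q[:,0]>-.002)&(Q[:,0]<.0125)&(np.abs(Q[:,1])<.024)]
t=t[np.hypot(t[:,0],t[:,1])>.011]
A=np.c_[t[:,:2],np.ones(len(t))];c,*_=np.linalg.lstsq(A,t[:,2],rcond=None);r=t[:,2]-A@c
g=abs(r)<2*r.std();c,*_=np.linalg.lstsq(A[g],t[g,2],rcond=None);print("block top plane slopes x,y (rad), z ahead of TCP",c.round(4),len(t),r.std().round(4))
f=Q[k&(Q[:,2]>.023)&(Q[:,2]<.040)&(Q[:,0]>.008)]
p=np.polyfit(f[:,1],f[:,0],1);print("front face x at y=0",p[1].round(4),"yaw slope",p[0].round(4),"y span",np.percentile(f[:,1],[.5,99.5]).round(4),"z span",np.percentile(f[:,2],[1,99]).round(4),len(f))
b=Q[k&(Q[:,2]>.015)&(Q[:,2]<.04)];print("block y span",np.percentile(b[:,1],[.5,99.5]).round(4))
E
python3 m.py h5
```

```text
[0.5155 0.2304 0.1752] [-2.931e-01  9.561e-01  3.000e-04] [ 0.32 -0.02  1.9   0.    1.27 -1.54]
block top plane slopes x,y (rad), z ahead of TCP [ 0.0054 -0.0115  0.0207] 1627 0.0006
front face x at y=0 0.0139 yaw slope 0.007 y span [-0.0261  0.0241] z span [0.0231 0.0371] 828
block y span [-0.0267  0.0245]
```

Stamp in hand, in the tool frame: offset (+0.9, -1.1) mm, underside 40.8 mm ahead of the TCP, yaw within 0.3° of the field. In the same camera's frame it is already centred to within 0.5 mm. I'll descend 100 mm and then check.

play_rows(
  series=[
    {"dp":[0,0,0.8],"twist":[0,0,0],"fingers":0},
    {"dp":[0,0,0.8],"twist":[0,0,0],"fingers":0},
    {"dp":[0,0,0.8],"twist":[0,0,0],"fingers":0},
    {"dp":[0,0,0.53],"twist":[0,0,0],"fingers":0},
    {"dp":[0,0,0.3],"twist":[0,0,0],"fingers":0},
  ],
)

```text
time: 19.35
position: [0.5163, 0.2283, 0.0775]
orientation: [[-0.956, -0.293, -0.001], [-0.293, 0.956, -0.0], [0.001, -0.0, -1.0]]
wrist_force: [-0.1, 0.4, -0.0]
width: 0.0215
gripper_force: 34.5
```

play_rows(
  series=[
    {"dp":[0,0,0.1],"twist":[0,0,0],"fingers":0},
    {"dp":[0,0,0],"twist":[0,0,0],"fingers":0},
    {"dp":[0,0,0],"twist":[0,0,0],"fingers":0},
    {"dp":[0,0,0],"twist":[0,0,0],"fingers":0},
    {"dp":[0,0,0],"twist":[0,0,0],"fingers":0},
  ],
)

```text
time: 19.98
position: [0.517, 0.2288, 0.0757]
orientation: [[-0.956, -0.293, 0.001], [-0.293, 0.956, 0.0], [-0.001, 0.0, -1.0]]
wrist_force: [0.1, -0.3, -0.8]
width: 0.022
gripper_force: 34.5
```

```bash
python3 m.py h6
python3 - <<'E'
from h import *
import pickle
D,s=pickle.load(open("h6.pkl","rb"));w=D["wrist"]["img"];sc=D["scene"]["img"]
c=cv2.resize(sc[185:265,200:320],None,fx=4,fy=4,interpolation=cv2.INTER_CUBIC)
o=np.zeros((480,800,3),np.uint8);o[:320,:400]=c[:,40:440];o[:,400:]=w[:,120:520];save("h6.png",o)
Q,k=tool_pts(D["wrist"],s);k&=(Q[:,2]>.04)&(abs(Q[:,1])<.02)&(Q[:,0]>.018)&(Q[:,0]<.025);print("label height world", np.median(cloud(D["wrist"]).reshape(-1,3)[k][:,2]),k.sum())
E
```

```text
[0.517  0.2288 0.0757] [-0.2934  0.956   0.    ] [ 0.32  0.09  1.97  0.    1.09 -1.55]
block top plane slopes x,y (rad), z ahead of TCP [-0.0011 -0.0103  0.0208] 1630 0.0006
front face x at y=0 0.014 yaw slope 0.0054 y span [-0.0261  0.0242] z span [0.0232 0.0374] 828
block y span [-0.0267  0.0245]
label height world 0.013511031098831235 796
```

View pics/h6.png

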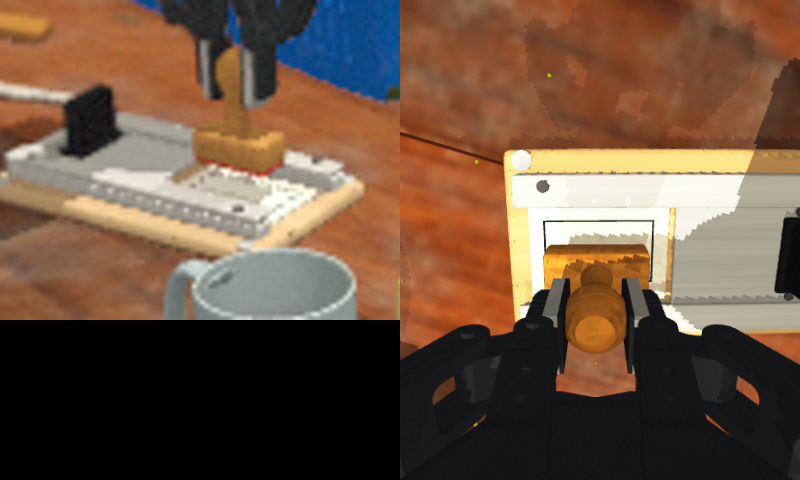

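The outline's far edge (v≈221) and both side edges (wrist pixels u≈264 and 373) are visible behind the block. I'll measure them directly in the tool frame against the block.

```bash
cat > f.py <<'E'
from h import *
import pickle,sys
D,s=pickle.load(open(sys.argv[1]+".pkl","rb"));d=D["wrist"]
v0,um,ul,ur=map(int,sys.argv[2:6])
g=cv2.GaussianBlur(cv2.cvtColor(d["img"],cv2.COLOR_RGB2GRAY),(3,3),0).astype(float)
def sub(a):
    i=int(np.argmin(a)); 
    w=(a.max()-a)[max(i-2,0):i+3];return (w*np.arange(max(i-2,0),max(i-2,0)+len(w))).sum()/w.sum()
def tool(u,v):
    return (plane(d,np.array(u),np.array(v),.014)-s["position"])@s["orientation"]
us=np.arange(ul+12,ur-12,3);F=tool(us,[v0-6+sub(g[v0-6:v0+7,u]) for u in us])
vs=np.arange(v0+5,v0+20,2)
L=tool([ul-6+sub(g[v,ul-6:ul+7]) for v in vs],vs);R=tool([ur-6+sub(g[v,ur-6:ur+7]) for v in vs],vs)
p=np.polyfit(F[:,1],F[:,0],1)
print("front outline x",np.median(F[:,0]),"slope",p[0],"left y",np.median(L[:,1]),"right y",np.median(R[:,1]))
print("field centre tool x,y",np.median(F[:,0])-.019,(np.median(L[:,1])+np.median(R[:,1]))/2,"len",np.median(R[:,1])-np.median(L[:,1]))
E
python3 f.py h6 221 318 264 373
```

```text
front outline x 0.020825867159562646 slope 0.005452858517003421 left y -0.03166053859468519 right y 0.032190061356857105
field centre tool x,y 0.0018258671595626462 0.0002647613810859567 len 0.0638505999515423
```

Field and block yaw agree (slope 0.0054 for both), so only +0.8 mm in x and +1.4 mm in y remain. Then I'll lower the last 10.7 mm.

play_rows(
  series=[
    {"dp":[0.027,0.047,0],"twist":[0,0,0],"fingers":0},
    {"dp":[0,0,0.12],"twist":[0,0,0],"fingers":0},
    {"dp":[0,0,0.12],"twist":[0,0,0],"fingers":0},
    {"dp":[0,0,0.12],"twist":[0,0,0],"fingers":0},
    {"dp":[0,0,0],"twist":[0,0,0],"fingers":0},
  ],
)

```text
time: 20.75
position: [0.5152, 0.2297, 0.0639]
orientation: [[-0.956, -0.293, -0.001], [-0.293, 0.956, -0.0], [0.001, -0.0, -1.0]]
wrist_force: [0.4, 0.4, -0.3]
width: 0.0218
gripper_force: 34.5
```

play_rows(
  series=[
    {"dp":[0,0,0],"twist":[0,0,0],"fingers":0},
    {"dp":[0,0,0],"twist":[0,0,0],"fingers":0},
    {"dp":[0,0,0],"twist":[0,0,0],"fingers":0},
    {"dp":[0,0,0],"twist":[0,0,0],"fingers":0},
    {"dp":[0,0,0],"twist":[0,0,0],"fingers":0},
  ],
)

```text
time: 21.38
position: [0.5156, 0.2299, 0.0646]
orientation: [[-0.956, -0.293, 0.0], [-0.293, 0.956, 0.0], [-0.0, -0.0, -1.0]]
wrist_force: [-0.2, -0.6, -1.1]
width: 0.0225
gripper_force: 34.5
```

```bash
python3 m.py h7
python3 - <<'E'
from h import *
import pickle
D,s=pickle.load(open("h7.pkl","rb"));w=D["wrist"]["img"];t=D["top"]["img"]
o=np.zeros((480,800,3),np.uint8);o[:,400:]=w[:,120:520]
o[:240,:400]=cv2.resize(t[180:330,130:380],(400,240));save("h7.png",o)
P=cloud(D["top"])
for n,b in dict(mug=(275,340,270,322),bundle=(310,335,232,268),timer=(300,336,184,220)).items():
    p=P[b[2]:b[3],b[0]:b[1]].reshape(-1,3);p=p[(p[:,2]>.05)&(p[:,2]<.2)];print(n,p.min(0).round(3),p.max(0).round(3))
E
```

```text
[0.5156 0.2299 0.0646] [-0.2934  0.956  -0.    ] [ 0.32  0.1   1.97 -0.    1.07 -1.54]
block top plane slopes x,y (rad), z ahead of TCP [ 0.0028 -0.0099  0.0207] 1628 0.0006
front face x at y=0 0.0144 yaw slope -0.0647 y span [-0.037  0.024] z span [0.0232 0.0393] 866
block y span [-0.0273  0.0248]
mug [ 0.325 -0.038  0.051] [0.401 0.07  0.095]
bundle [ 0.439 -0.033  0.052] [ 0.485 -0.001  0.073]
timer [ 0.542 -0.036  0.05 ] [0.596 0.024 0.071]
```

View pics/h7.png

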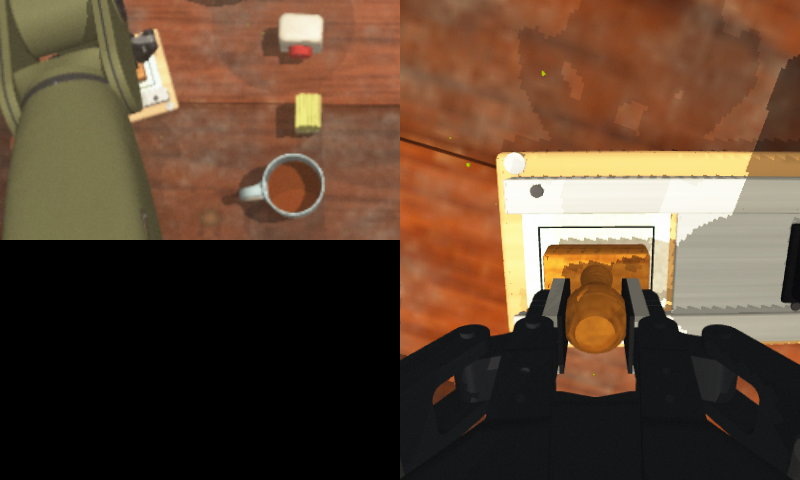

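The outline now shows evenly around the block (wrist pixels: far edge v≈227, sides u≈259 and 374), and the mug, bundle and timer have not moved. I'll do a final numeric check.

```bash
python3 f.py h7 227 318 259 374; python3 -c "
from bench import env;s=env.read_state();print(s['position'],s['joint_velocities'].round(4))"
```

```text
front outline x 0.01980851011686919 slope 0.0038727622276456615 left y -0.03306581651565571 right y 0.030847553493475562
field centre tool x,y 0.0008085101168691898 -0.001109131511090074 len 0.06391337000913128
[0.51559491 0.22985497 0.0645504 ] [ 0.0014 -0.0004 -0.0002  0.      0.0014 -0.0023]
```

Field centre (0.8, -1.1) mm and stamp (1.0, -1.1) mm agree in the tool frame, the gap to the label is about 9.8 mm, and the arm is still. Handing in.

```bash
python3 -c "
from bench import env;print(env.hand_in())"
```

```text
the job is handed in; nothing more can be done
None
```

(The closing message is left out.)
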